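Take the rinsed tea maker apart to dry

TASK

The rinsed tea maker leans in its slanted draining stand; take it apart for drying, in reverse order of assembly and one part at a time: first stand the black lid on the steel tray with its knob up, then slip the orange collar, skirt down, over the upright wooden post until it sits on the post's base, and last draw the strainer basket out of the tumbler and stand it upright on the steel tray. Set every part down rather than dropping it and let go of it; the green tumbler stays in its stand, and the cups and the spice jar round about stay where they are.

Things in the scene. Friction and masses are not known exactly. Their poses are not given: they have to be found in the camera images.
- stand: Fixed wooden draining stand, base 150x90x14 mm, holding the green tumbler (fixed; 54 mm outside, 48 mm inside, 90 mm long). Origin: centre of the base's underside; z up; yaw 1.17 to 1.97 rad. The tumbler's axis lies in the stand's x-z plane and leans 30 deg from vertical, mouth up and towards the stand's -x (about the robot's right). Lid, collar and basket sit on this axis and come off along it.
- mouth (a point): Centre of the tumbler's mouth (its rim plane), in the stand's frame at [-15, 0, 110] mm. From here along the tilted axis (30 degrees): basket flange 0 to 3 mm, collar shoulder top 7 mm, collar neck top 39 mm, lid disc 39 to 44 mm, top of lid knob 68 mm.
- lid: Black lid, about 60 g, in the collar's neck. Grey plug of 38 mm diameter from 0 to 6 mm, disc of 54 mm diameter to 11 mm, round knob of 20 mm diameter to 32 mm, 24 mm wide steel cap to 35.5 mm. Origin: centre of the plug's underside; z along its axis towards the knob. It stands by itself on its plug.
- collar: Orange collar, about 70 g, a ring open at both ends, 48 mm high. Skirt and shoulder of 66 mm diameter from 0 to 16 mm, sitting loosely over the tumbler's rim and resting on the basket's flange; neck of 50 mm outside and 42 mm inside diameter (smallest bore) from 16 to 48 mm. Origin: centre of its lower edge; z along its axis towards the neck.
- basket: Steel strainer basket, about 80 g, 42 mm outside, hung loosely 55 mm deep in the tumbler by a 56 mm flange at 55 to 58 mm from its bottom. Over its mouth an upright black bail handle, 10 mm thick (its y, as found the stand's y) and 40 mm long (its x), top at 84 mm; at first hidden in the collar. Origin: centre of its bottom; z along its axis towards the handle.
- post: Fixed wooden drying post: round base of 90 mm diameter, 12 mm thick, with an upright round shaft of 34 mm diameter (4 mm clearance all round in the collar's neck), tapered above 70 mm, its top at 86 mm. Origin: centre of the base's underside; z up. Stands to one side of the stand, left or right.
- post_base_top (a point): Centre of the top of the post's base, where the shaft begins (12 mm above the worktop).
- steel_tray: Fixed flat steel tray, 165 x 280 mm (its x, y; its long side points away from the robot), 20 mm high over its rolled rim and handles; its flat floor, 136 mm (x) by 224 mm (y), lies 2 mm above the worktop. Origin: centre of its underside. Stands on the other side of the stand from the post.
- check_cup: Bystander: small white cup with red and blue squares, 74x97x62 mm. Origin: centre of its underside.
- spice_jar: Bystander: small spice jar with black cap, 40 mm diameter, 102 mm high. Origin: centre of its underside.
- stone_cup: Bystander: small cream stoneware cup with dark brush marks, 70x99x60 mm. Origin: centre of its underside.

How it is judged:
By the outcome, as a careful person would: the job done as asked, in the order asked, and still so for the second after the job is handed in, with the robot touching nothing.
It also fails if it takes over 72 s, if anything falls off the work surface, if the arm or the gripper's body presses on something with over 40 N, if the wrist force passes 120 N, or if a joint passes its speed limit or range.

ROBOT

A 6-joint arm with a two-finger parallel gripper is mounted at the origin on a cart in front of the work surface, level with it; the furniture and walls round the work are solid. World frame = base frame: x ahead of the robot, y to its left, z up, the work surface at z = 0. Lengths are in m, angles in rad, forces in N, time in s.
With the tool pointing down it reaches from about 0.325 to 1 m from the base axis. Payload 5.1 kg.
Tool frame: the origin (TCP) lies midway between the tips of the shut fingers; the grasp point (between the pads) lies 19 mm behind it; z points along the fingers, y is the line along which they close (so a half turn about z gives the same grasp; the last joint's range is limited). The gripper opens to 85 mm and grips with 20 to 120 N. Pads are 22 mm wide; open, the fingers measure 114 mm over their backs; the gripper's body (76 mm by 85 mm) begins 54 mm behind the grasp point. The pads swing forward as they close: fully open they stand 13 mm farther back than shut.
Start: joints at [-1.278, 0.124, 1.65, -0, 1.367, -0.083], TCP at [0.239, -0.605, 0.231] pointing down, gripper open.
Joint ranges: [-2.61, 2.61], [-1.02, 2.33], [0.03, 2.71], [-1.35, 4.49], [0.32, 2.68], [-2.91, 2.91]. Speed limits (rad/s): [2.57, 2.57, 3.14, 3.14, 3.14, 3.14].

INTERFACE

Orientations are given as a unit quaternion [w, x, y, z].
In Python, from station import robot, optics gives the robot as it stands (robot), with the cameras (optics).
- The arm moves only by the shell command python3 shift.py 'ROWS'. ROWS is rows parted by semicolons, their numbers by spaces, 1 to 8 of them, each of 7 numbers: a rotation vector rx, ry, rz in rad, then dx, dy, dz in m, then the finger opening in m; each row shifts and turns the commanded pose from where the row before left it, along the tool's axes as they then stand; what a row does not reach is not made up. A row lasts 1/8 s, in which the tool goes at most 0.0625 m and 0.188 rad, less where a joint would pass 70% of its speed; a pose out of reach is approached as far as the arm can. The fingers move at their own pace and stop on an object; the grip force is fixed at half the most. Time passes only in rows, so rows that do not move let the fingers close. It prints the time, the measured TCP pose, the force, the opening and the grip force at its end.
- robot.read_state(): the state, without advancing time (a new reading comes with each control period).
- optics.get_image(name): name is "scene" or "top" or "wrist"; returns a dict with "frame" (420x560x3 uint8, red, green, blue), "camera_matrix" (3x3 intrinsics, pixels), "R" (3x3) and "t" (3): a world point X has camera coordinates R X + t. Camera axes: x right, y down, z forward; pixel columns grow to the right and rows downward; lengths in m; the calibration is good to about 2 mm. A picture is of the moment at which its call begins. There is no depth.
- robot.sign_off(): hands the job in; it is judged then, once.
The state is a dict: "time": time; "qpos": joint angles; "dq": joint speeds; "effort": joint torques, N m; "eef_pos": TCP position; "eef_rot": TCP orientation; "force": force on the tool from outside, world axes, zero at the start; "torque": the same for the moment, N m; "width": finger opening in m; "grip_force": force on a finger pad.
Only numpy, scipy, OpenCV 4.12 (cv2) and the standard library are available. Lean on these libraries where they do the work, as an engineer would, in place of code of your own. Each camera call takes 0.05 s, during which the arm holds its last target. There are 200 camera calls.

## Working session

There is one attempt and no reset: what is moved stays moved. The work goes in short steps, Python scripts to look and compute and a shell command to move; the robot and the scene stay as the last step left them, time stands still between calls to the robot, and variables do not carry over. Pictures are saved under pics/ and viewed, at most 14 in all, crops included, and the job is handed in when it is done.

```bash
ls; mkdir -p pics; python3 - <<'E'
from station import robot, optics
import cv2,numpy as np
for n in("scene","top"):
    i=optics.get_image(n);cv2.imwrite(f"pics/{n}0.png",i["frame"][:,:,::-1]);np.savez(f"pics/{n}0.npz",**i)
    print(n,i["camera_matrix"],i["R"],i["t"])
s=robot.read_state();print(s)
E
```

```text
pics
shift.py
station.py
scene [[534.00332527   0.         273.87816823]
 [  0.         534.00332527 200.52105388]
 [  0.           0.           1.        ]] [[-0.89689675 -0.44184585 -0.0186673 ]
 [-0.19274711  0.42854825 -0.8827202 ]
 [ 0.39802609 -0.78811081 -0.46952805]] [0.54312434 0.22545102 1.09918041]
top [[400.57284578   0.         276.44544568]
 [  0.         400.57284578 199.19461901]
 [  0.           0.           1.        ]] [[ 0.02166596 -0.9997443  -0.00647499]
 [-0.98810389 -0.02042649 -0.15242527]
 [ 0.15225404  0.00970041 -0.98829379]] [-0.02489037  0.62573066  0.99256744]
{'time': 0.1, 'qpos': array([-1.27755506e+00,  1.24441013e-01,  1.65155837e+00, -1.57234504e-06,
        1.36748201e+00, -8.26128296e-02]), 'dq': array([-0.00079036, -0.00241547, -0.00345824, -0.00150814,  0.00027006,
       -0.0001136 ]), 'effort': array([ 5.06415872e-04, -4.24933434e+01, -3.66652465e+01, -8.99479505e-05,
        3.95512368e-03,  3.54932936e-06]), 'eef_pos': array([ 0.23839731, -0.60410662,  0.23016283]), 'eef_rot': array([-9.39054635e-04,  9.82393152e-01,  1.86822918e-01, -1.00037174e-04]), 'force': array([ 0.0683669 ,  0.17223628, -0.34403957]), 'torque': array([ 0.00794268, -0.01613482,  0.03078199]), 'grip_force': 0.0, 'width': 0.08541213243178618}
```

View pics/scene0.png

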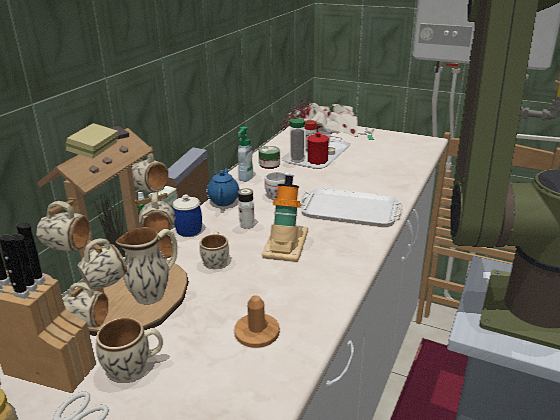

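View pics/top0.png

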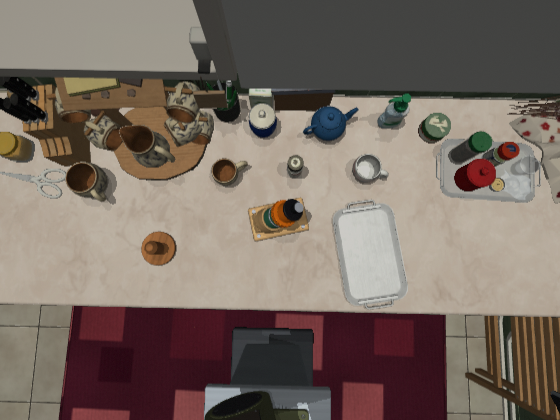

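The scene view shows the stand at about (285,225) with post (257,330) and tray (350,206). In the top view, the stand is at (280,218), post at (158,248), tray at (369,254), with the lid's knob leaning right at (295,207). I'll zoom in next.

```bash
cat > h.py <<'E'
import numpy as np,cv2
from scipy.spatial.transform import Rotation as Ro
def load(n): return dict(np.load(f"pics/{n}.npz"))
def proj(i,P):
    c=np.atleast_2d(P)@i["R"].T+i["t"]; p=c@i["camera_matrix"].T; return p[:,:2]/p[:,2:]
def ray(i,u,v,z):
    d=i["R"].T@np.linalg.solve(i["camera_matrix"],[u,v,1.]); o=-i["R"].T@i["t"]; return o+d*(z-o[2])/d[2]
E
python3 - <<'E'
from h import *
t=load("top0");s=load("scene0")
def crop(i,x0,y0,w,h,k): return cv2.resize(i["frame"][y0:y0+h,x0:x0+w],None,fx=k,fy=k,interpolation=cv2.INTER_CUBIC)
a=crop(t,240,190,80,60,5);b=crop(s,250,165,80,100,5)
c=crop(t,130,225,60,50,6)
o=np.zeros((600,800,3),np.uint8);o[:300,:400]=a;o[:500,400:800]=b;o[300:600,:360]=c
cv2.imwrite("pics/c1.png",o[:,:,::-1])
print("post",ray(t,158,248,.012),"tray",[ray(t,*p,.02)for p in((335,211),(390,205),(345,303),(406,293))])
print("stand",ray(t,279,219,.014))
for n,p in dict(jar=(295,160),cc=(366,168),sc=(224,172)).items():print(n,ray(t,*p,.06))
E
```

```text
post [0.49466188 0.2989385  0.012     ] tray [array([ 0.60193911, -0.16738178,  0.02      ]), array([ 0.62104614, -0.31335793,  0.02      ]), array([ 0.36495395, -0.19283807,  0.02      ]), array([ 0.39345814, -0.34948958,  0.02      ])]
stand [ 0.57813377 -0.0192619   0.014     ]
jar [ 0.7285495  -0.05785009  0.06      ]
cc [ 0.71091534 -0.24225912  0.06      ]
sc [0.69285892 0.12592557 0.06      ]
```

View pics/c1.png

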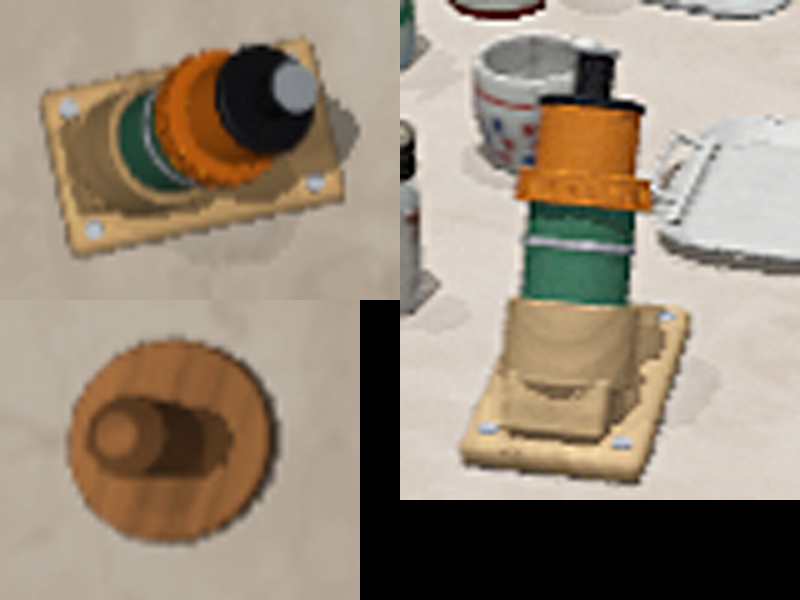

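The crop shows the stand's base corners at top pixels (248,209), (301,198), (309,229) and (256,241). The steel cap is at (299,208), the post base centre at (158,248) and the post top at (149.5,247).

```bash
cat >> h.py <<'E'
def stand_axis(x,y,yaw):
    Rs=Ro.from_euler('z',yaw).as_matrix(); m=np.array([x,y,0])+Rs@[-.015,0,.110]; a=Rs@[-.5,0,3**.5/2]; return m,a,Rs
E
python3 - <<'E'
from h import *
from scipy.optimize import least_squares as ls
t=load("top0");s=load("scene0")
off=lambda p,o,k:np.array(p)/k+o
ct=off([(42,93),(305,38),(343,197),(78,255)],(240,190),5)
cs=np.array([[690-400,312],[635-400,472],[462-400,452]])/5+(250,165) # right-back top, near.. 
W=np.array([ray(t,*p,.014) for p in ct]);print(W.round(4));print(np.linalg.norm(W-np.roll(W,1,0),axis=1))
L=np.array([[.075,.045,.014],[-.075,.045,.014],[-.075,-.045,.014],[.075,-.045,.014]])
# top-left in image = y+, x+ : stand +x -> y+; stand +y -> -x world => x+ is stand -y
L[:,1]*=-1
cap=off((295,88),(240,190),5); caps=off((600-400,45),(250,165),5)
def f(p):
    m,a,Rs=stand_axis(*p); return np.r_[(proj(t,L@Rs.T+[p[0],p[1],0])-ct).ravel(),(proj(t,m+a*.068)-cap).ravel()]
r=ls(f,[.57,-.02,1.5]);print(r.x,r.fun.round(1))
m,a,Rs=stand_axis(*r.x);print("mouth",m,"axis",a)
q=L@Rs.T+[r.x[0],r.x[1],0]
print("scene pred corners",proj(s,q).round(1),"meas",cs.round(1),"cap",proj(s,m+a*.068),caps)
print("post",ray(t,158.3,248.5,.012),ray(t,149.5,247,.086), "scene pred top")
p=ray(t,158.3,248.5,.012);print(proj(s,[[p[0],p[1],.086],[p[0],p[1],.012]]))
E
cat >> h.py <<'E'
def want(p,tilt,yaw=1.807):
    "tool y along -stand y; z down, tilted towards tool x"
    c,s=np.cos(yaw),np.sin(yaw); y=np.array([s,-c,0]); z=np.array([0,0,-1.]); x=np.cross(y,z)
    return np.array(p),Ro.from_matrix(np.c_[x,y,z])*Ro.from_euler('y',tilt)
def rem(p,R):
    from station import robot, optics
    s=robot.read_state(); q=s["eef_rot"]; C=Ro.from_quat([q[1],q[2],q[3],q[0]])
    print("t",round(s["time"],2),"tcp",s["eef_pos"].round(4),"F",s["force"].round(1),"w",round(s["width"],4),"grip",round(float(s["grip_force"]),1))
    print("rot",(C.inv()*R).as_rotvec().round(4),"shift now-axes",C.inv().apply(p-s["eef_pos"]).round(4),"goal-axes",R.inv().apply(p-s["eef_pos"]).round(4))
E
python3 shift.py '0 0 -.175 0 0 0 .085;0 0 -.175 0 0 0 .085;0 0 -.175 0 0 0 .085;0 0 -.175 0 0 0 .085;0 0 -.175 0 0 0 .085;0 0 -.175 0 0 0 .085;0 0 -.175 0 0 0 .085;0 0 -.175 0 0 0 .085'
python3 - <<'E'
from h import *
m,a,_=stand_axis(.578,-.0176,1.807)
rem(*want(m+a*.16,0)); rem(*want(m+a*.16,.5236))
E
```

```text
time: 1.1
eef_pos: [0.2384, -0.6043, 0.2305]
eef_rot: [-0.001, 0.629, 0.778, 0.0]
force: [-0.1, 0.5, 0.2]
width: 0.0849
grip_force: 0.0
t 1.1 tcp [ 0.2384 -0.6043  0.2305] F [-0.1  0.5  0.2] w 0.0849 grip 0.0
rot [-0.0001 -0.0013 -0.0254] shift now-axes [ 0.4077  0.4572 -0.0176] goal-axes [ 0.3959  0.4674 -0.018 ]
t 1.1 tcp [ 0.2384 -0.6043  0.2305] F [-0.1  0.5  0.2] w 0.0849 grip 0.0
rot [ 0.0065  0.5223 -0.0248] shift now-axes [ 0.4077  0.4572 -0.0176] goal-axes [0.3519 0.4674 0.1823]
```

```bash
python3 shift.py '0 0 -.0254 0 0 -.018 .085;0 0 0 .033 .039 -.003 .085;0 0 0 .033 .039 -.003 .085;0 0 0 .033 .039 -.003 .085;0 0 0 .033 .039 -.003 .085;0 0 0 .033 .039 -.003 .085;0 0 0 .033 .039 0 .085;0 0 0 .033 .039 0 .085' >/dev/null
python3 shift.py '0 0 0 .033 .039 0 .085;0 0 0 .033 .039 0 .085;0 0 0 .033 .039 0 .085;0 0 0 .033 .039 0 .085;0 0 0 .033 .039 0 .085;0 .1745 0 0 0 0 .085;0 .1745 0 0 0 0 .085;0 .1745 0 0 0 0 .085'
python3 - <<'E'
from h import *
from station import robot, optics
m,a,_=stand_axis(.578,-.0176,1.807)
rem(*want(m+a*.16,.5236))
i=optics.get_image("wrist");cv2.imwrite("pics/w1.png",i["frame"][:,:,::-1]);np.savez("pics/w1.npz",**i)
print(proj(i,[m,m+a*.044,m+a*.068]))
E
```

```text
time: 3.1
eef_pos: [0.6045, -0.1121, 0.2668]
eef_rot: [-0.204, 0.6, 0.757, 0.163]
force: [-0.5, -0.0, -0.6]
width: 0.0851
grip_force: 0.0
t 3.1 tcp [ 0.6045 -0.1121  0.2668] F [-0.5 -0.  -0.6] w 0.0851 grip 0.0
rot [ 0.0049 -0.0034 -0.0048] shift now-axes [-0.0065 -0.0037  0.0173] goal-axes [-0.0064 -0.0037  0.0173]
[[277.74590559 196.8036301 ]
 [277.39185242 208.71234025]
 [277.15139045 216.800368  ]]
```

View pics/w1.png

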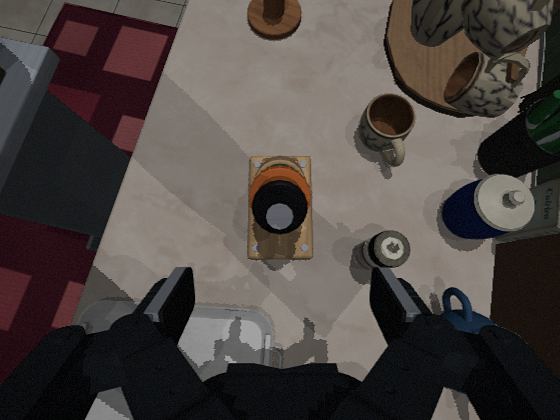

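The wrist view shows the cap at (279.5,217) against a predicted (277,217), about 2 mm off along the closing axis. The yaw agrees. I'll move in closer and re-measure numerically.

```bash
python3 shift.py '.0049 -.0034 -.0048 -.0065 -.0027 0 .085;0 0 0 0 0 .02 .085;0 0 0 0 0 .02 .085;0 0 0 0 0 .02 .085;0 0 0 0 0 .02 .085;0 0 0 0 0 0 .085'
python3 - <<'E'
from h import *
from station import robot, optics
m,a,_=stand_axis(.578,-.0176,1.807)
rem(*want(m+a*.0475,.5236))
i=optics.get_image("wrist");np.savez("pics/w2.npz",**i);f=i["frame"];cv2.imwrite("pics/w2.png",f[:,:,::-1])
print("pred",proj(i,[m+a*.007,m+a*.044,m+a*.068]))
hsv=cv2.cvtColor(f,cv2.COLOR_RGB2HSV)
for n,mk in dict(orange=cv2.inRange(hsv,(5,180,80),(20,255,255)),black=(f.max(2)<60).astype(np.uint8)*255,grey=((f.min(2)>75)&(hsv[:,:,1]<60)).astype(np.uint8)*255).items():
    k,l,st,c=cv2.connectedComponentsWithStats(mk)
    for j in range(1,k):
        if st[j,4]>150 and np.hypot(*(c[j]-[278,215]))<60:print(n,st[j],c[j].round(1))
E
```

```text
time: 3.9
eef_pos: [0.5915, -0.0782, 0.1893]
eef_rot: [-0.205, 0.598, 0.759, 0.158]
force: [0.7, -0.6, -0.4]
width: 0.0846
grip_force: 0.0
t 3.9 tcp [ 0.5915 -0.0782  0.1893] F [ 0.7 -0.6 -0.4] w 0.0846 grip 0.0
rot [-0.0057  0.0012 -0.0008] shift now-axes [0.0012 0.0013 0.0447] goal-axes [0.0011 0.001  0.0447]
pred [[283.93296718 216.98083256]
 [283.99771039 234.82764616]
 [284.05317742 250.11742999]]
orange [ 245  171   83   54 1726] [286.3 191.3]
black [ 247  194   79   77 3460] [286.2 225.7]
grey [    61      0    499    382 106591] [298.3 177.5]
grey [ 268  231   39   36 1090] [286.8 248.6]
```

```bash
python3 shift.py '-.0057 .001 0 .0015 .0027 0 .085;0 0 0 0 0 .015 .085;0 0 0 0 0 .015 .085;0 0 0 0 0 .0145 .085;0 0 0 0 0 0 .04;0 0 0 0 0 0 0;0 0 0 0 0 0 0;0 0 0 0 0 0 0'
python3 shift.py '0 0 0 0 0 0 0;0 0 0 0 0 0 0'
python3 - <<'E'
from h import *
m,a,_=stand_axis(.578,-.0176,1.807)
rem(*want(m+a*.0475,.5236))
E
```

```text
time: 4.95
eef_pos: [0.5907, -0.0568, 0.1546]
eef_rot: [-0.201, 0.599, 0.759, 0.161]
force: [-0.9, -1.0, 0.9]
width: 0.0195
grip_force: 58.5
time: 5.2
eef_pos: [0.5906, -0.0567, 0.1545]
eef_rot: [-0.201, 0.599, 0.759, 0.161]
force: [-0.3, -2.3, 3.0]
width: 0.0194
grip_force: 58.5
t 5.2 tcp [ 0.5906 -0.0567  0.1545] F [-0.3 -2.3  3. ] w 0.0194 grip 58.5
rot [ 0.0048  0.0034 -0.    ] shift now-axes [ 0.0003 -0.0032  0.004 ] goal-axes [ 0.0002 -0.0031  0.0041]
```

```bash
python3 shift.py '0 0 0 0 0 -.01 0;0 0 0 0 0 -.025 0;0 0 0 0 0 -.035 0;0 -.174 0 0 0 0 0;0 -.175 0 0 0 0 0;0 -.175 0 0 0 0 0;0 0 0 0 0 0 0'
python3 - <<'E'
from h import *
rem(*want([.545,-.249,.0205],0))
E
```

```text
time: 6.08
eef_pos: [0.5977, -0.0879, 0.2151]
eef_rot: [0.002, 0.618, 0.786, 0.001]
force: [0.2, -0.0, 0.1]
width: 0.0196
grip_force: 58.6
t 6.08 tcp [ 0.5977 -0.0879  0.2151] F [ 0.2 -0.   0.1] w 0.0196 grip 58.6
rot [0.0037 0.002  0.0014] shift now-axes [-0.1438 -0.0899  0.1946] goal-axes [-0.1443 -0.089   0.1946]
```

```bash
python3 shift.py '.0037 .002 0 -.036 -.0224 0 0;0 0 0 -.036 -.0224 0 0;0 0 0 -.036 -.0224 0 0;0 0 0 -.036 -.0224 0 0;0 0 0 0 0 .05 0;0 0 0 0 0 .05 0;0 0 0 0 0 .05 0;0 0 0 0 0 .02 0'
python3 - <<'E'
from h import *
from station import robot, optics
rem(*want([.545,-.249,.0205],0))
i=optics.get_image("top");np.savez("pics/t2.npz",**i)
j=optics.get_image("scene");np.savez("pics/s2.npz",**j)
k=optics.get_image("wrist");np.savez("pics/w3.npz",**k)
o=np.zeros((600,800,3),np.uint8)
o[:420,:560]=k["frame"];o[420:,:240]=cv2.resize(j["frame"][150:240,290:410],None,fx=2,fy=2)
o[420:600,240:640]=cv2.resize(i["frame"][190:280,270:470],None,fx=2,fy=2)
cv2.imwrite("pics/c2.png",o[:,:,::-1])
E
```

```text
time: 7.08
eef_pos: [0.5417, -0.2507, 0.0405]
eef_rot: [-0.004, 0.62, 0.784, -0.0]
force: [-0.4, 0.4, -0.5]
width: 0.0198
grip_force: 58.7
t 7.08 tcp [ 0.5417 -0.2507  0.0405] F [-0.4  0.4 -0.5] w 0.0198 grip 58.7
rot [-0.0055 -0.0054 -0.0038] shift now-axes [0.0008 0.0037 0.02  ] goal-axes [0.0009 0.0036 0.02  ]
```

View pics/c2.png

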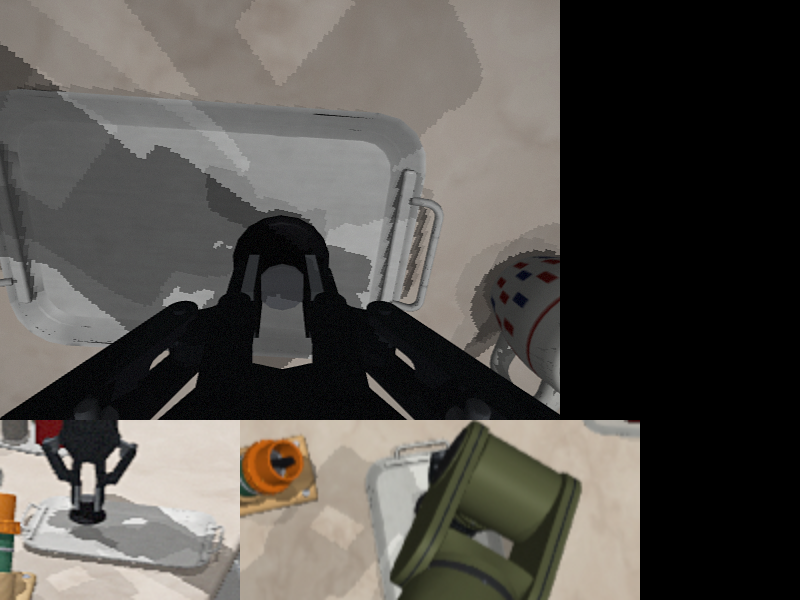

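The wrist view shows the lid upright in the grip at (282,285), well inside the tray floor. I'll lower it gently.

```bash
python3 shift.py '-.0055 -.0054 0 0 0 .009 0;0 0 0 0 0 .005 0;0 0 0 0 0 .002 0;0 0 0 0 0 .001 0;0 0 0 0 0 0 0'; python3 shift.py '0 0 0 0 0 .001 0;0 0 0 0 0 0 0'; python3 shift.py '0 0 0 0 0 .001 0;0 0 0 0 0 0 0';python3 shift.py '0 0 0 0 0 .001 0;0 0 0 0 0 0 0'
```

```text
time: 7.85
eef_pos: [0.5445, -0.2512, 0.0278]
eef_rot: [0.004, 0.62, 0.785, -0.0]
force: [-0.1, -0.3, -0.3]
width: 0.0196
grip_force: 58.7
time: 8.1
eef_pos: [0.5444, -0.2512, 0.0267]
eef_rot: [0.004, 0.62, 0.785, -0.0]
force: [-0.4, 1.1, 0.2]
width: 0.0197
grip_force: 58.7
time: 8.35
eef_pos: [0.5443, -0.2512, 0.0255]
eef_rot: [0.004, 0.62, 0.785, -0.0]
force: [0.1, -0.1, -0.3]
width: 0.0195
grip_force: 58.7
time: 8.6
eef_pos: [0.5443, -0.2512, 0.0245]
eef_rot: [0.004, 0.62, 0.785, -0.0]
force: [-0.0, -0.1, -0.1]
width: 0.0195
grip_force: 58.7
```

```bash
python3 shift.py '0 0 0 0 0 .002 0;0 0 0 0 0 0 0'; python3 shift.py '0 0 0 0 0 .001 0;0 0 0 0 0 0 0';python3 shift.py '0 0 0 0 0 .001 0;0 0 0 0 0 0 0'
```

```text
time: 8.85
eef_pos: [0.5442, -0.2512, 0.0224]
eef_rot: [0.004, 0.62, 0.785, -0.0]
force: [-0.4, 0.7, -0.3]
width: 0.0197
grip_force: 58.7
time: 9.1
eef_pos: [0.5444, -0.2513, 0.0216]
eef_rot: [0.004, 0.62, 0.785, -0.0]
force: [0.9, 0.1, -1.0]
width: 0.02
grip_force: 58.7
time: 9.35
eef_pos: [0.5444, -0.2513, 0.0206]
eef_rot: [0.004, 0.62, 0.785, -0.0]
force: [-0.1, -0.1, -1.1]
width: 0.0196
grip_force: 58.7
```

```bash
python3 shift.py '0 0 0 0 0 .001 0;0 0 0 0 0 0 0'; python3 shift.py '0 0 0 0 0 .001 0;0 0 0 0 0 0 0'
```

```text
time: 9.6
eef_pos: [0.5445, -0.2515, 0.0201]
eef_rot: [0.004, 0.62, 0.785, -0.0]
force: [-1.9, 0.2, 1.8]
width: 0.0196
grip_force: 58.9
time: 9.85
eef_pos: [0.5447, -0.2517, 0.02]
eef_rot: [0.004, 0.62, 0.785, -0.0]
force: [-4.7, 1.0, 7.3]
width: 0.02
grip_force: 59.2
```

```bash
python3 shift.py '0 0 0 0 0 0 .05;0 0 0 0 0 0 .05;0 0 0 0 0 0 .05;0 0 0 0 0 -.01 .05;0 0 0 0 0 -.05 .085;0 0 0 0 0 -.06 .085;0 0 0 0 0 -.06 .085;0 0 0 0 0 0 .085'
python3 - <<'E'
from h import *
m,a,_=stand_axis(.581,-.0169,1.807)
rem(*want(m+a*.11,0))
E
```

```text
time: 10.85
eef_pos: [0.5467, -0.2523, 0.2073]
eef_rot: [0.011, 0.62, 0.785, 0.001]
force: [0.2, 0.2, 0.3]
width: 0.0851
grip_force: 0.0
t 10.85 tcp [ 0.5467 -0.2523  0.2073] F [0.2 0.2 0.3] w 0.0851 grip 0.0
rot [ 0.0152  0.0159 -0.0019] shift now-axes [0.151  0.0881 0.001 ] goal-axes [0.1508 0.0884 0.002 ]
```

```bash
python3 shift.py '.0152 .0159 0 .0377 .022 0 .085;0 0 0 .0377 .022 0 .085;0 0 0 .0377 .022 0 .085;0 0 0 .0377 .022 0 .085;0 .174 0 0 0 0 .085;0 .175 0 0 0 0 .085;0 .1746 0 0 0 0 .085;0 0 0 0 0 0 .085'
python3 - <<'E'
from h import *
from station import robot, optics
m,a,_=stand_axis(.581,-.0169,1.807)
rem(*want(m+a*.010,.5236))
i=optics.get_image("wrist");np.savez("pics/w4.npz",**i);f=i["frame"]
t=optics.get_image("top");np.savez("pics/t4.npz",**t)
o=np.zeros((420,760,3),np.uint8);o[:,:560]=f;o[:200,560:]=cv2.resize(t["frame"][195:305,330:430],(200,200))
cv2.imwrite("pics/c4.png",o[:,:,::-1])
print("pred",proj(i,[m+a*.007,m+a*.039]))
q=i["R"].T@(-i["t"]);e=robot.read_state();
hsv=cv2.cvtColor(f,cv2.COLOR_RGB2HSV);mk=cv2.inRange(hsv,(5,150,60),(20,255,255))
k,l,st,c=cv2.connectedComponentsWithStats(mk)
for j in range(1,k):
    if st[j,4]>300:print(st[j],c[j].round(1))
E
```

```text
time: 11.85
eef_pos: [0.5931, -0.0849, 0.1961]
eef_rot: [-0.212, 0.6, 0.755, 0.159]
force: [0.3, 0.1, 0.1]
width: 0.085
grip_force: 0.0
t 11.85 tcp [ 0.5931 -0.0849  0.1961] F [0.3 0.1 0.1] w 0.085 grip 0.0
rot [-0.01   -0.0115 -0.0116] shift now-axes [0.0027 0.005  0.0915] goal-axes [0.0037 0.0041 0.0916]
pred [[288.15847478 211.57957251]
 [288.61115299 224.78369418]]
[ 247  168   81   89 3642] [286.5 209.2]
```

View pics/c4.png

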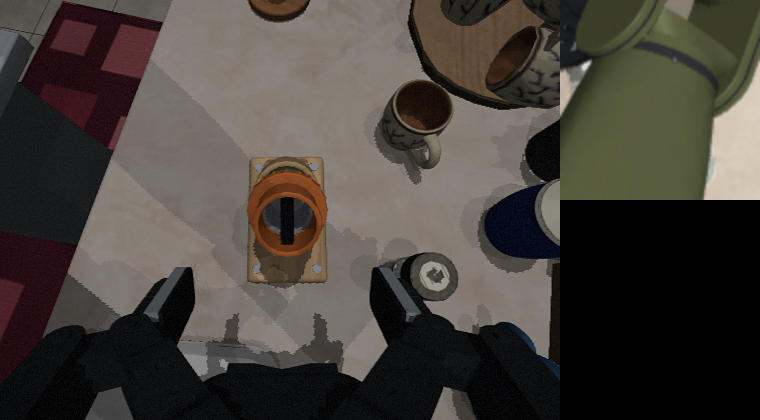

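The collar neck ring is centred at (288,224.5), matching the prediction of (288.6,224.8). The handle is vertical at (287,220), as expected. Next I'll grasp the collar.

```bash
python3 shift.py '-.01 -.0115 -.0116 .0037 .0041 0 .085;0 0 0 0 0 .03 .085;0 0 0 0 0 .025 .085;0 0 0 0 0 .01 .085;0 0 0 0 0 0 .085'
python3 - <<'E'
from h import *
m,a,_=stand_axis(.581,-.0169,1.807)
rem(*want(m+a*.010,.5236))
E
```

```text
time: 12.58
eef_pos: [0.5896, -0.0468, 0.1448]
eef_rot: [-0.201, 0.596, 0.761, 0.161]
force: [-0.3, -0.4, 0.0]
width: 0.0849
grip_force: 0.0
t 12.57 tcp [ 0.5896 -0.0468  0.1448] F [-0.3 -0.4  0. ] w 0.0849 grip 0.0
rot [0.0016 0.0024 0.0061] shift now-axes [-0.0033 -0.0014  0.0282] goal-axes [-0.0034 -0.0014  0.0282]
```

```bash
python3 shift.py '0 0 0 -.0033 -.0014 .01 .085;0 0 0 0 0 .01 .085;0 0 0 0 0 .008 .085;0 0 0 0 0 0 .06;0 0 0 0 0 0 0;0 0 0 0 0 0 0;0 0 0 0 0 0 0'
python3 - <<'E'
from h import *
m,a,_=stand_axis(.581,-.0169,1.807)
rem(*want(m+a*.010,.5236))
E
```

```text
time: 13.45
eef_pos: [0.5864, -0.0376, 0.1191]
eef_rot: [-0.201, 0.596, 0.76, 0.161]
force: [1.1, -1.8, 0.7]
width: 0.0493
grip_force: 62.0
t 13.45 tcp [ 0.5864 -0.0376  0.1191] F [ 1.1 -1.8  0.7] w 0.0493 grip 62.0
rot [0.0033 0.0027 0.005 ] shift now-axes [ 0.001  -0.0004  0.001 ] goal-axes [ 0.001  -0.0004  0.001 ]
```

```bash
python3 shift.py '0 0 0 .0005 0 -.005 0;0 0 0 0 0 -.01 0;0 0 0 0 0 -.015 0;0 0 0 0 0 0 0'
python3 - <<'E'
from h import *
m,a,_=stand_axis(.581,-.0169,1.807)
rem(*want(m+a*.091,.5236))
E
python3 shift.py '0 0 0 0 0 -.015 0;0 0 0 0 0 -.02 0;0 0 0 0 0 -.02 0;0 0 0 0 0 0 0'
python3 - <<'E'
from h import *
from station import robot, optics
m,a,_=stand_axis(.581,-.0169,1.807)
rem(*want(m+a*.091,.5236))
j=optics.get_image("scene");np.savez("pics/s5.npz",**j)
k=optics.get_image("wrist");np.savez("pics/w5.npz",**k)
o=np.zeros((420,800,3),np.uint8);o[:,:400]=cv2.resize(k["frame"],(400,420));o[:400,400:]=cv2.resize(j["frame"][150:250,250:350],(400,400))
cv2.imwrite("pics/c5.png",o[:,:,::-1])
E
```

```text
time: 13.95
eef_pos: [0.5905, -0.0524, 0.1468]
eef_rot: [-0.2, 0.597, 0.76, 0.162]
force: [0.9, -0.7, -0.5]
width: 0.0483
grip_force: 61.9
t 13.95 tcp [ 0.5905 -0.0524  0.1468] F [ 0.9 -0.7 -0.5] w 0.0483 grip 61.9
rot [0.0052 0.0039 0.0055] shift now-axes [ 0.0003 -0.0007 -0.0482] goal-axes [ 0.0004 -0.0009 -0.0482]
time: 14.45
eef_pos: [0.597, -0.0795, 0.1952]
eef_rot: [-0.199, 0.597, 0.76, 0.162]
force: [0.1, -0.6, 0.6]
width: 0.0486
grip_force: 61.9
t 14.45 tcp [ 0.597  -0.0795  0.1952] F [ 0.1 -0.6  0.6] w 0.0486 grip 61.9
rot [0.0062 0.0047 0.0057] shift now-axes [ 0.0003 -0.001   0.0076] goal-axes [ 0.0003 -0.0009  0.0076]
```

View pics/c5.png

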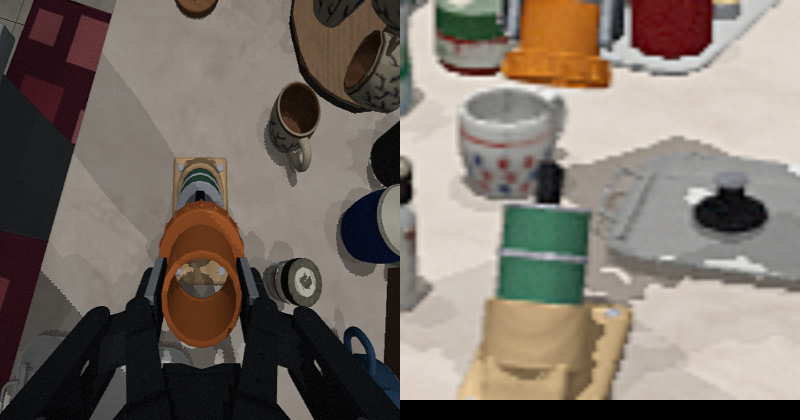

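The scene crop shows the collar hanging free in the fingers, the basket seated in the tumbler, and the lid standing knob-up on the tray at crop (730,205). Next stop is the post.

```bash
python3 shift.py '0 0 0 0 0 -.01 0;0 -.175 0 0 0 0 0;0 -.174 0 0 0 0 0;0 -.17 0 0 0 0 0;0 0 0 0 0 0 0' 
python3 - <<'E'
from h import *
rem(*want([.496,.298,.20],0))
E
```

```text
time: 15.18
eef_pos: [0.5962, -0.0806, 0.2017]
eef_rot: [-0.0, 0.616, 0.788, 0.003]
force: [0.7, -0.0, -1.1]
width: 0.0485
grip_force: 62.0
t 15.18 tcp [ 0.5962 -0.0806  0.2017] F [ 0.7 -0.  -1.1] w 0.0485 grip 62.0
rot [ 0.0044 -0.0036  0.0065] shift now-axes [ 0.3916 -0.0063  0.003 ] goal-axes [ 0.3916 -0.0088  0.0017]
```

```bash
python3 shift.py '.0044 -.0036 .0065 .049 -.001 0 0;0 0 0 .049 -.001 0 0;0 0 0 .049 -.001 0 0;0 0 0 .049 -.001 0 0;0 0 0 .049 -.001 0 0;0 0 0 .049 -.001 0 0;0 0 0 .049 -.001 0 0;0 0 0 .0486 -.0018 0 0' 
python3 shift.py '0 0 0 0 0 0 0'
python3 - <<'E'
from h import *
from station import robot, optics
rem(*want([.496,.298,.20],0))
k=optics.get_image("wrist");np.savez("pics/w6.npz",**k);f=k["frame"]
t=optics.get_image("top");s=optics.get_image("scene");np.savez("pics/s6.npz",**s);np.savez("pics/t6.npz",**t)
o=np.zeros((600,800,3),np.uint8);o[:420,:560]=f;o[420:,:240]=cv2.resize(s["frame"][265:355,200:320],None,fx=2,fy=2);o[420:,240:480]=cv2.resize(t["frame"][205:295,100:220],None,fx=2,fy=2)
cv2.imwrite("pics/c6.png",o[:,:,::-1])
print(proj(k,[[.496,.298,.012],[.496,.298,.086]]))
E
```

```text
time: 16.18
eef_pos: [0.4972, 0.2969, 0.2006]
eef_rot: [-0.001, 0.621, 0.784, -0.001]
force: [-0.0, -0.2, -0.9]
width: 0.0492
grip_force: 62.0
time: 16.3
eef_pos: [0.4967, 0.2979, 0.2004]
eef_rot: [-0.001, 0.619, 0.785, -0.001]
force: [0.6, -0.7, -0.2]
width: 0.0491
grip_force: 62.0
t 16.3 tcp [0.4967 0.2979 0.2004] F [ 0.6 -0.7 -0.2] w 0.0491 grip 62.0
rot [-0.0028 -0.0006 -0.0003] shift now-axes [ 0.0003 -0.0007  0.0004] goal-axes [ 0.0003 -0.0007  0.0004]
[[281.85291179 188.38616816]
 [281.62588922 207.89716421]]
```

View pics/c6.png

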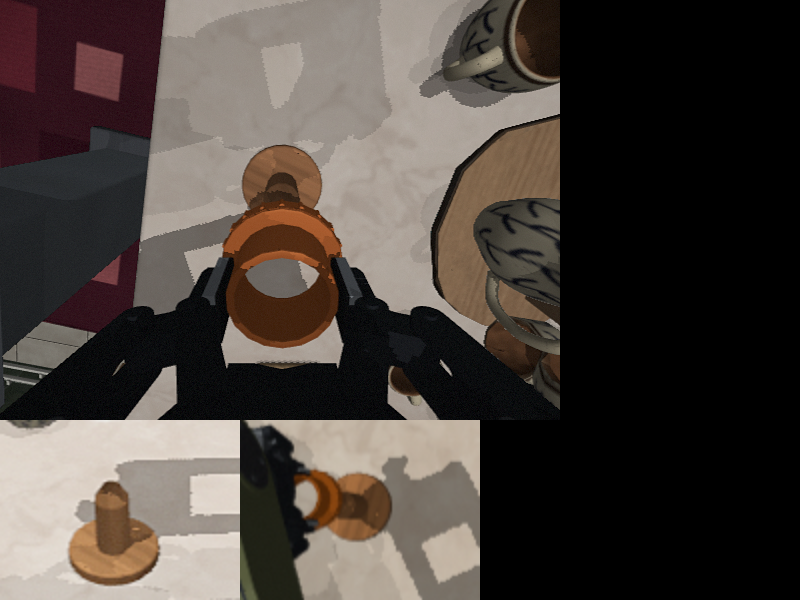

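```bash
python3 - <<'E'
from h import *
from scipy.optimize import least_squares as ls
def rim(i,x0,x1,y0,y1):
    h=cv2.cvtColor(i["frame"],cv2.COLOR_RGB2HSV).astype(int); m=(h[...,1]>95)
    return m
th=np.linspace(0,2*np.pi,1441)
def circ(i,x,y,z=.012): return proj(i,np.c_[x+.045*np.cos(th),y+.045*np.sin(th),np.full(th.size,z)])
def fit(i,pts,n,z=.012):
    pts=np.array(pts,float)
    def f(p):
        c=circ(i,*p,z); 
        e=[]
        ctr=c.mean(0)
        for q in pts:
            d=np.hypot(*(c-q).T);k=d.argmin(); e.append(d[k]*np.sign(np.hypot(*(q-ctr))-np.hypot(*(c[k]-ctr))))
        return e
    r=ls(f,[.495,.298],loss='soft_l1',diff_step=1e-3);print(n,r.x.round(4),"rms",np.sqrt(np.mean(r.fun**2)).round(2),len(pts))
def upper(i,xs,y0,y1):
    s=cv2.cvtColor(i["frame"],cv2.COLOR_RGB2HSV)[...,1].astype(int);P=[]
    for x in xs:
        col=s[y0:y1,x]; base=np.median(col[:5]); k=np.where(col>base+40)[0]
        if len(k):P.append((x+.0,y0+k[0]-.5))
    return P
w=load("w6");fit(w,upper(w,range(246,319),125,200),"wrist upper")
t=load("top0");P=upper(t,range(144,174),215,255)
s=cv2.cvtColor(t["frame"],cv2.COLOR_RGB2HSV)[...,1].astype(int)
for y in range(236,260):
    k=np.where(s[y,150:190]>100)[0]
    if len(k):P.append((150+k[-1]+.5,y))
    k=np.where(s[y,130:165]>100)[0]
    if len(k):P.append((130+k[0]-.5,y))
fit(t,P,"top")
g=load("s6");
s=cv2.cvtColor(g["frame"],cv2.COLOR_RGB2HSV)[...,1].astype(int);P=[]
for y in range(318,332):
    k=np.where(s[y,225:290]>100)[0]
    if len(k):P+= [(225+k[0]-.5,y),(225+k[-1]+.5,y)]
fit(g,P,"scene")
k=np.where(s[302,235:280]>100)[0];print("scene shaft row302",235+k[0]-.5,235+k[-1]+.5)
for p in ((.4955,.298),(.4955,.296)):print(proj(g,[*p,.06]))
E
```

```text
wrist upper [0.4951 0.3004] rms 0.39 73
top [0.4945 0.2987] rms 0.3 78
scene [0.4922 0.3069] rms 0.55 28
scene shaft row302 247.5 263.5
[[256.26806382 306.29557709]]
[[256.75084251 305.69224692]]
```

```bash
python3 shift.py '-.0028 -.0006 0 .0021 -.0007 .03 0;0 0 0 0 0 .03 0;0 0 0 0 0 .025 0;0 0 0 0 0 0 0'
python3 - <<'E'
from h import *
from station import robot, optics
rem(*want([.4955,.2998,.032],0))
k=optics.get_image("wrist");np.savez("pics/w7.npz",**k);f=k["frame"]
s=optics.get_image("scene");np.savez("pics/s7.npz",**s)
o=np.zeros((600,800,3),np.uint8);o[:600,:400]=cv2.resize(f[180:380,210:360],None,fx=400/150,fy=3);o[:400,400:]=cv2.resize(s["frame"][255:355,207:307],None,fx=4,fy=4)
cv2.imwrite("pics/c7.png",o[:,:,::-1])
E
```

```text
time: 16.95
eef_pos: [0.4953, 0.2956, 0.1133]
eef_rot: [-0.0, 0.621, 0.784, -0.002]
force: [-0.5, 0.7, -0.8]
width: 0.049
grip_force: 62.0
t 16.95 tcp [0.4953 0.2956 0.1133] F [-0.5  0.7 -0.8] w 0.049 grip 62.0
rot [-0.0033  0.0025 -0.0059] shift now-axes [0.0043 0.0014 0.0813] goal-axes [0.0041 0.0012 0.0813]
```

View pics/c7.png

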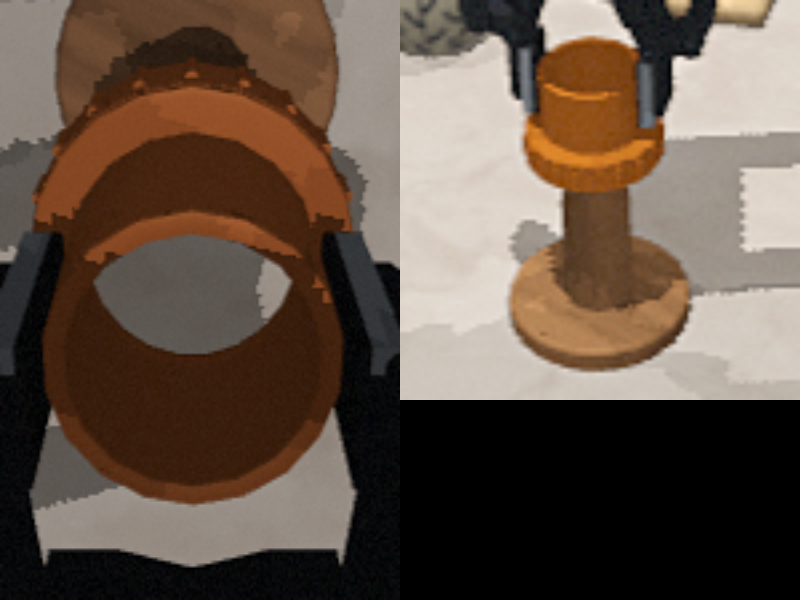

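The scene crop shows the collar just above the shaft and nearly coaxial, with the collar centre at column 594 and the shaft at 597. I'll correct the 4 mm drift, then lower.

```bash
python3 shift.py '-.0033 .0025 0 .0041 .0012 0 0;0 0 0 0 0 .005 0;0 0 0 0 0 0 0'
python3 - <<'E'
from h import *
rem(*want([.4955,.2998,.032],0))
E
```

```text
time: 17.42
eef_pos: [0.4965, 0.3022, 0.1109]
eef_rot: [0.001, 0.62, 0.785, 0.003]
force: [0.3, 0.4, -0.2]
width: 0.0489
grip_force: 62.0
t 17.43 tcp [0.4965 0.3022 0.1109] F [ 0.3  0.4 -0.2] w 0.0489 grip 62.0
rot [ 0.0057 -0.001  -0.0032] shift now-axes [-0.0022 -0.002   0.0789] goal-axes [-0.0021 -0.0015  0.0789]
```

```bash
python3 shift.py '0 0 0 -.0021 -.0016 0 0;0 0 0 0 0 .008 0;0 0 0 0 0 .008 0;0 0 0 0 0 0 0'
python3 - <<'E'
from h import *
rem(*want([.4955,.2998,.032],0))
E
```

```text
time: 17.92
eef_pos: [0.4949, 0.2993, 0.0935]
eef_rot: [0.001, 0.62, 0.784, 0.001]
force: [0.0, -0.4, -1.1]
width: 0.0491
grip_force: 62.0
t 17.93 tcp [0.4949 0.2993 0.0935] F [ 0.  -0.4 -1.1] w 0.0491 grip 62.0
rot [ 0.0034 -0.0005 -0.0035] shift now-axes [0.0003 0.0005 0.0615] goal-axes [0.0003 0.0007 0.0615]
```

```bash
python3 shift.py '0 0 0 0 0 .006 0;0 0 0 0 0 .006 0;0 0 0 0 0 0 0'
python3 shift.py '0 0 0 0 0 .006 0;0 0 0 0 0 .006 0;0 0 0 0 0 0 0'
python3 - <<'E'
from h import *
rem(*want([.4955,.2998,.032],0))
E
```

```text
time: 18.3
eef_pos: [0.4953, 0.2995, 0.0821]
eef_rot: [0.001, 0.62, 0.784, 0.002]
force: [-0.2, -0.1, -0.2]
width: 0.0492
grip_force: 62.0
time: 18.68
eef_pos: [0.4953, 0.2995, 0.0701]
eef_rot: [0.001, 0.62, 0.784, 0.002]
force: [-0.2, 0.9, -0.8]
width: 0.0489
grip_force: 62.0
t 18.68 tcp [0.4953 0.2995 0.0701] F [-0.2  0.9 -0.8] w 0.0489 grip 62.0
rot [ 0.0044 -0.0007 -0.0035] shift now-axes [0.0002 0.0001 0.0381] goal-axes [0.0002 0.0002 0.0381]
```

No contact, so it is threading well.

```bash
python3 shift.py '0 0 0 0 0 .01 0;0 0 0 0 0 .01 0;0 0 0 0 0 0 0'
python3 shift.py '0 0 0 0 0 .009 0;0 0 0 0 0 .004 0;0 0 0 0 0 .002 0;0 0 0 0 0 0 0'
python3 shift.py '0 0 0 0 0 .001 0;0 0 0 0 0 0 0'
python3 shift.py '0 0 0 0 0 .001 0;0 0 0 0 0 0 0'
```

```text
time: 19.05
eef_pos: [0.4949, 0.2993, 0.0493]
eef_rot: [0.001, 0.62, 0.784, 0.001]
force: [0.6, 0.1, -1.0]
width: 0.049
grip_force: 62.0
time: 19.55
eef_pos: [0.496, 0.2999, 0.0358]
eef_rot: [0.001, 0.62, 0.784, 0.003]
force: [-0.5, 0.2, -0.6]
width: 0.0491
grip_force: 62.0
time: 19.8
eef_pos: [0.4961, 0.2999, 0.0351]
eef_rot: [0.001, 0.62, 0.784, 0.003]
force: [0.0, -0.0, -1.3]
width: 0.0491
grip_force: 62.0
time: 20.05
eef_pos: [0.496, 0.2999, 0.0339]
eef_rot: [0.001, 0.62, 0.784, 0.003]
force: [-0.1, -0.3, -0.6]
width: 0.0488
grip_force: 62.0
```

```bash
python3 shift.py '0 0 0 0 0 .001 0;0 0 0 0 0 0 0'
python3 shift.py '0 0 0 0 0 .001 0;0 0 0 0 0 0 0'
python3 shift.py '0 0 0 0 0 .001 0;0 0 0 0 0 0 0'
```

```text
time: 20.3
eef_pos: [0.496, 0.2998, 0.0328]
eef_rot: [0.001, 0.62, 0.784, 0.002]
force: [-0.2, -0.6, -0.3]
width: 0.0493
grip_force: 62.0
time: 20.55
eef_pos: [0.4961, 0.3, 0.0322]
eef_rot: [0.001, 0.62, 0.784, 0.003]
force: [-0.1, -0.0, 1.6]
width: 0.0489
grip_force: 62.2
time: 20.8
eef_pos: [0.4962, 0.3001, 0.032]
eef_rot: [0.001, 0.62, 0.784, 0.003]
force: [-2.8, 0.4, 6.3]
width: 0.0493
grip_force: 62.7
```

```bash
python3 shift.py '0 0 0 0 0 0 .07;0 0 0 0 0 0 .085;0 0 0 0 0 0 .085;0 0 0 0 0 -.03 .085;0 0 0 0 0 -.05 .085;0 0 0 0 0 -.05 .085;0 0 0 0 0 -.05 .085;0 0 0 0 0 0 .085'
python3 - <<'E'
from h import *
from station import robot, optics
m,a,_=stand_axis(.581,-.0169,1.807)
rem(*want(m+a*.13,0))
E
```

```text
time: 21.8
eef_pos: [0.4978, 0.3008, 0.2171]
eef_rot: [0.004, 0.62, 0.784, 0.007]
force: [-0.1, -0.3, -1.0]
width: 0.0849
grip_force: 0.0
t 21.8 tcp [0.4978 0.3008 0.2171] F [-0.1 -0.3 -1. ] w 0.0849 grip 0.0
rot [ 0.0164 -0.0033 -0.0035] shift now-axes [-0.4083  0.0081 -0.0067] goal-axes [-0.4083  0.0066 -0.0055]
```

```bash
python3 shift.py '.0164 -.0033 -.0035 0 .0066 -.006 .085;0 0 0 -.051 0 0 .085;0 0 0 -.051 0 0 .085;0 0 0 -.051 0 0 .085;0 0 0 -.051 0 0 .085;0 0 0 -.051 0 0 .085;0 0 0 -.051 0 0 .085;0 0 0 -.051 0 0 .085'
python3 shift.py '0 0 0 -.051 0 0 .085;0 .174 0 0 0 0 .085;0 .175 0 0 0 0 .085;0 .1746 0 0 0 0 .085;0 0 0 0 0 0 .085' 
python3 - <<'E'
from h import *
from station import robot, optics
m,a,_=stand_axis(.581,-.0169,1.807)
rem(*want(m+a*.009,.5236))
t=optics.get_image("top");s=optics.get_image("scene");i=optics.get_image("wrist");np.savez("pics/w8.npz",**i)
o=np.zeros((600,800,3),np.uint8);o[:400,:400]=cv2.resize(i["frame"][100:300,180:380],(400,400))
o[:400,400:]=cv2.resize(s["frame"][150:350,200:400],(400,400));o[400:,:400]=cv2.resize(t["frame"][200:300,100:300],(400,200))
cv2.imwrite("pics/c8.png",o[:,:,::-1])
print("pred handle top, flange (crop px)",(proj(i,[m+a*.029,m+a*.003])-[180,100])*2)
E
```

```text
time: 22.8
eef_pos: [0.5846, -0.0478, 0.2154]
eef_rot: [-0.004, 0.619, 0.785, -0.006]
force: [1.1, 1.0, -0.0]
width: 0.0852
grip_force: 0.0
time: 23.42
eef_pos: [0.5961, -0.0976, 0.2135]
eef_rot: [-0.209, 0.601, 0.756, 0.155]
force: [-0.5, 0.4, 0.2]
width: 0.085
grip_force: 0.0
t 23.43 tcp [ 0.5961 -0.0976  0.2135] F [-0.5  0.4  0.2] w 0.085 grip 0.0
rot [-0.013  -0.0014 -0.0112] shift now-axes [0.0061 0.0056 0.1141] goal-axes [0.0062 0.0042 0.1141]
pred handle top, flange (crop px) [[214.72296336 219.97968719]
 [214.36198003 202.47171448]]
```

View pics/c8.png

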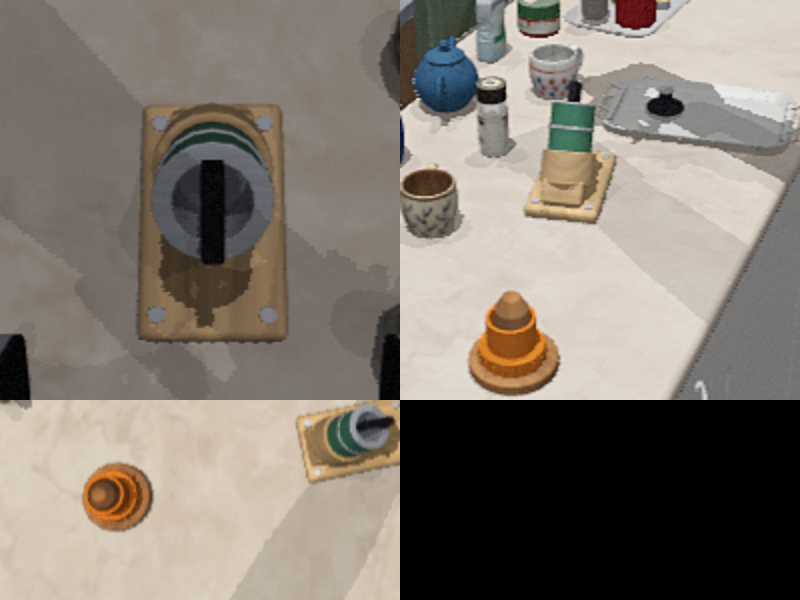

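The collar sits flat on the post's base with the shaft through it. The basket flange is at (213,203) in the crop, matching the prediction. Next I'll grasp the handle.

```bash
python3 shift.py '-.013 -.0014 -.0112 .0062 .0038 .03 .085;0 0 0 0 0 .03 .085;0 0 0 0 0 0 .085'
python3 - <<'E'
from h import *
m,a,_=stand_axis(.581,-.0169,1.807)
rem(*want(m+a*.009,.5236))
E
```

```text
time: 23.95
eef_pos: [0.5906, -0.0583, 0.1673]
eef_rot: [-0.202, 0.595, 0.761, 0.16]
force: [-0.5, 0.3, -0.1]
width: 0.085
grip_force: 0.0
t 23.95 tcp [ 0.5906 -0.0583  0.1673] F [-0.5  0.3 -0.1] w 0.085 grip 0.0
rot [-0.0006  0.0023  0.007 ] shift now-axes [-0.0048  0.0004  0.0544] goal-axes [-0.0049  0.0004  0.0544]
```

```bash
python3 shift.py '0 0 0 -.0049 0 .02 .085;0 0 0 0 0 .02 .085;0 0 0 0 0 .0135 .085;0 0 0 0 0 0 .04;0 0 0 0 0 0 0;0 0 0 0 0 0 0;0 0 0 0 0 0 0;0 0 0 0 0 0 0'
python3 - <<'E'
from h import *
m,a,_=stand_axis(.581,-.0169,1.807)
rem(*want(m+a*.009,.5236))
E
```

```text
time: 24.95
eef_pos: [0.5877, -0.0393, 0.1206]
eef_rot: [-0.2, 0.596, 0.761, 0.161]
force: [-0.7, -0.6, 0.9]
width: 0.008
grip_force: 58.7
t 24.95 tcp [ 0.5877 -0.0393  0.1206] F [-0.7 -0.6  0.9] w 0.008 grip 58.7
rot [0.0047 0.0045 0.0061] shift now-axes [ 0.0019 -0.0013  0.0043] goal-axes [ 0.0019 -0.0012  0.0043]
```

```bash
python3 shift.py '0 0 0 0 0 -.006 0;0 0 0 0 0 -.01 0;0 0 0 0 0 -.01 0;0 0 0 0 0 0 0'
python3 shift.py '0 0 0 0 0 -.012 0;0 0 0 0 0 -.012 0;0 0 0 0 0 0 0'
python3 - <<'E'
from h import *
m,a,_=stand_axis(.581,-.0169,1.807)
rem(*want(m+a*.11,.5236))
E
```

```text
time: 25.45
eef_pos: [0.5909, -0.0521, 0.1439]
eef_rot: [-0.199, 0.596, 0.761, 0.161]
force: [0.1, -0.8, -1.0]
width: 0.0084
grip_force: 58.5
time: 25.82
eef_pos: [0.5937, -0.0638, 0.165]
eef_rot: [-0.199, 0.596, 0.761, 0.162]
force: [-0.0, -0.4, -0.4]
width: 0.0078
grip_force: 58.5
t 25.82 tcp [ 0.5937 -0.0638  0.165 ] F [-0.  -0.4 -0.4] w 0.0078 grip 58.5
rot [0.0058 0.0051 0.0066] shift now-axes [ 0.0014 -0.0011 -0.0456] goal-axes [ 0.0016 -0.0014 -0.0456]
```

```bash
python3 shift.py '0 0 0 0 0 -.015 0;0 0 0 0 0 -.015 0;0 0 0 0 0 -.015 0;0 -.175 0 0 0 0 0;0 -.175 0 0 0 0 0;0 -.17 0 0 0 0 0;0 0 0 0 0 0 0'
python3 - <<'E'
from h import *
rem(*want([.444,-.264,.070],0))
E
```

```text
time: 26.7
eef_pos: [0.598, -0.0829, 0.2041]
eef_rot: [0.002, 0.616, 0.787, 0.003]
force: [0.4, -0.5, -0.8]
width: 0.0081
grip_force: 58.6
t 26.7 tcp [ 0.598  -0.0829  0.2041] F [ 0.4 -0.5 -0.8] w 0.0081 grip 58.6
rot [ 0.008  -0.0002  0.0062] shift now-axes [-0.1389 -0.194   0.1325] goal-axes [-0.14   -0.1921  0.1341]
```

```bash
python3 shift.py '.008 0 .0062 -.023 -.032 0 0;0 0 0 -.0234 -.032 0 0;0 0 0 -.0234 -.032 0 0;0 0 0 -.0234 -.032 0 0;0 0 0 -.0234 -.032 0 0;0 0 0 -.0234 -.032 0 0;0 0 0 0 0 .04 0;0 0 0 0 0 0 0'
python3 shift.py '0 0 0 0 0 .04 0;0 0 0 0 0 .025 0;0 0 0 0 0 0 0'
python3 - <<'E'
from h import *
from station import robot, optics
rem(*want([.444,-.264,.070],0))
i=optics.get_image("wrist");s=optics.get_image("scene")
o=np.zeros((420,800,3),np.uint8);o[:,:400]=cv2.resize(i["frame"],(400,420))
o[:400,400:]=cv2.resize(s["frame"][130:230,300:400],(400,400))
cv2.imwrite("pics/c9.png",o[:,:,::-1])
E
```

```text
time: 27.7
eef_pos: [0.4412, -0.2652, 0.1594]
eef_rot: [-0.005, 0.621, 0.784, -0.0]
force: [-0.6, 0.2, 0.1]
width: 0.0084
grip_force: 58.7
time: 28.08
eef_pos: [0.4428, -0.2649, 0.0965]
eef_rot: [-0.003, 0.62, 0.785, -0.0]
force: [0.0, -0.4, -1.1]
width: 0.0083
grip_force: 58.7
t 28.07 tcp [ 0.4428 -0.2649  0.0965] F [ 0.  -0.4 -1.1] w 0.0083 grip 58.7
rot [-0.0039 -0.0038 -0.0029] shift now-axes [0.0005 0.0015 0.0265] goal-axes [0.0006 0.0013 0.0265]
```

View pics/c9.png

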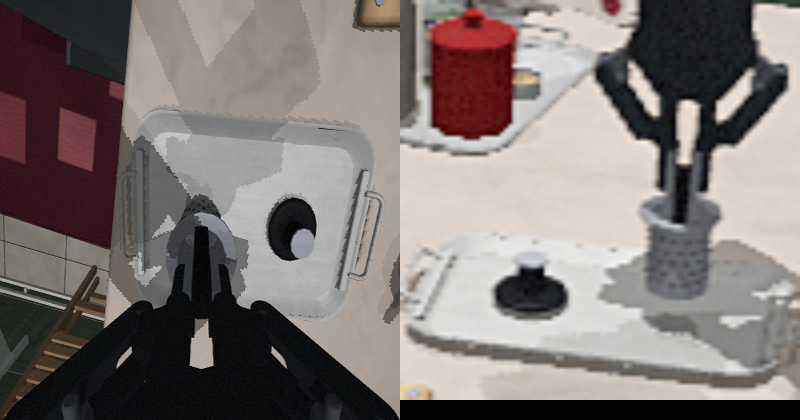

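The basket hangs upright over the free near half of the tray, clear of the lid, so I'll lower it.

```bash
python3 shift.py '0 0 0 0 0 .012 0;0 0 0 0 0 .008 0;0 0 0 0 0 .003 0;0 0 0 0 0 0 0'
python3 shift.py '0 0 0 0 0 .001 0;0 0 0 0 0 0 0'
python3 shift.py '0 0 0 0 0 .001 0;0 0 0 0 0 0 0'
python3 shift.py '0 0 0 0 0 .001 0;0 0 0 0 0 0 0'
```

```text
time: 28.68
eef_pos: [0.4433, -0.2654, 0.0742]
eef_rot: [-0.001, 0.62, 0.785, -0.001]
force: [-0.4, 0.5, -0.3]
width: 0.0084
grip_force: 58.8
time: 28.92
eef_pos: [0.4436, -0.2657, 0.0737]
eef_rot: [-0.0, 0.62, 0.785, -0.001]
force: [0.5, 0.4, -0.9]
width: 0.0084
grip_force: 58.8
time: 29.18
eef_pos: [0.4435, -0.2656, 0.0725]
eef_rot: [-0.001, 0.62, 0.785, -0.001]
force: [0.2, -0.3, -0.6]
width: 0.008
grip_force: 58.8
time: 29.42
eef_pos: [0.4434, -0.2655, 0.0714]
eef_rot: [-0.001, 0.62, 0.785, -0.001]
force: [0.4, -0.0, -0.6]
width: 0.0082
grip_force: 58.8
```

```bash
python3 shift.py '0 0 0 0 0 .001 0;0 0 0 0 0 0 0'
python3 shift.py '0 0 0 0 0 .001 0;0 0 0 0 0 0 0'
python3 shift.py '0 0 0 0 0 .001 0;0 0 0 0 0 0 0'
```

```text
time: 29.68
eef_pos: [0.4434, -0.2655, 0.0704]
eef_rot: [-0.001, 0.62, 0.785, -0.001]
force: [-0.8, -0.1, -1.2]
width: 0.0085
grip_force: 58.8
time: 29.92
eef_pos: [0.4437, -0.2658, 0.0699]
eef_rot: [-0.0, 0.62, 0.785, -0.001]
force: [-0.3, -0.7, 1.4]
width: 0.0084
grip_force: 59.0
time: 30.18
eef_pos: [0.444, -0.2661, 0.0699]
eef_rot: [-0.0, 0.62, 0.785, -0.001]
force: [-2.4, 0.3, 6.3]
width: 0.0084
grip_force: 59.6
```

```bash
python3 shift.py '0 0 0 0 0 0 .03;0 0 0 0 0 0 .04;0 0 0 0 0 0 .04;0 0 0 0 0 -.02 .04;0 0 0 0 0 -.05 .04;0 0 0 0 0 -.06 .04;0 0 0 0 0 -.06 .04;0 0 0 0 0 0 .04'
python3 shift.py '0 0 0 -.06 0 0 .04;0 0 0 -.06 0 0 .04;0 0 0 0 0 0 .04'
python3 - <<'E'
from h import *
from station import robot, optics
s=optics.get_image("scene");t=optics.get_image("top")
o=np.zeros((600,800,3),np.uint8);o[:400]=cv2.resize(s["frame"][150:350,150:550],(800,400))
o[400:]=cv2.resize(t["frame"][190:310,60:540],(800,200))
cv2.imwrite("pics/c10.png",o[:,:,::-1])
E
```

```text
time: 31.18
eef_pos: [0.4463, -0.2673, 0.2656]
eef_rot: [0.006, 0.62, 0.785, -0.0]
force: [-0.2, 0.3, 0.2]
width: 0.0399
grip_force: 0.0
time: 31.55
eef_pos: [0.471, -0.3848, 0.2554]
eef_rot: [-0.003, 0.621, 0.784, -0.001]
force: [-0.5, 0.8, -0.3]
width: 0.0401
grip_force: 0.0
```

View pics/c10.png

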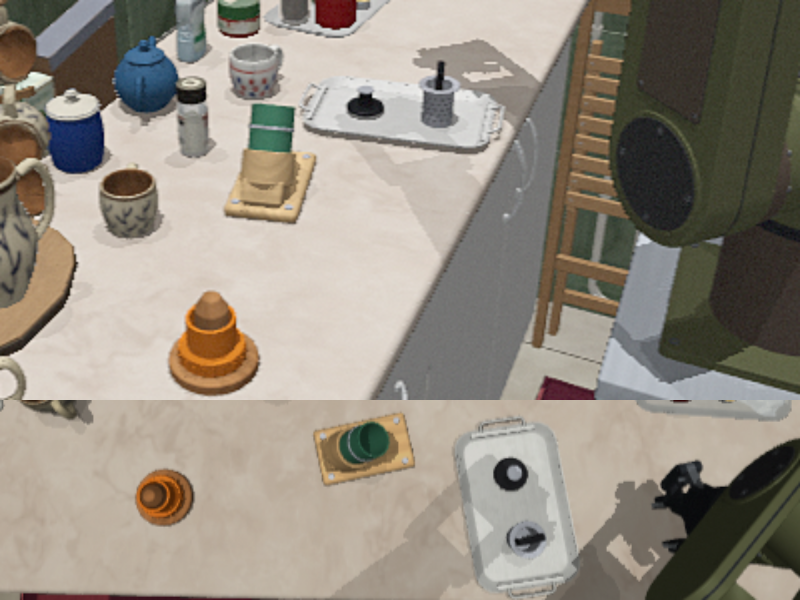

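The lid at (366,103) and the basket at (440,100) both stand upright on the tray. The collar is on the post's base, the tumbler is empty in its stand, and the bystanders are unmoved.

```bash
python3 -c "
from station import robot, optics
print(robot.sign_off())"
```

```text
the job is handed in; nothing more can be done
None
```

The job is handed in at about 32 s: lid standing knob-up on the tray, collar down on the post's base, basket upright on the tray, tumbler still in its stand, and cups and jar unmoved in the last pictures; no verdict was returned.

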